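# Sift the hazelnuts out of the walnuts

### The job

Hazelnuts and walnuts roast for different times, so sort the mix: hold the sieve by its handle and shake it over its baking tin until all five hazelnuts have dropped through into the tin and only the three walnuts are left in the sieve. Then carry the sieve to the white bowl, tip the walnuts over its pouring lip into the bowl, and set the empty sieve back on the tin, properly seated. Leave the tin and the bowl standing about where they are, and do not disturb the jars and the lemon standing around.

Things in the scene. Friction and masses are not known exactly. Their poses are not given: they have to be found in the camera images.
- sieve: nut sieve: bright steel tray, 0.13 to 0.21 kg. Origin: centre of the underside of its floor plate (4 thick, 184 long in x, 112 wide in y); pouring lip at -x, z up. Floor: 5 (x) by 3 (y) square holes of 19 mm, pitch 32 mm, 13 mm bars. Walls 38 high at both sides and at +x. A hazelnut on a bar rolls off at a slope of 12 to 18 degrees or a jerk of 0.3 g
- sieve_grip (a point): centre of the wooden grip of the sieve's tall fixed bail handle, at (0, 0, 88 mm) of the sieve: straight above its centre. The grip is 14 mm thick along the sieve's x, 26 mm high and 84 mm long along its y; two wires run from its ends down to the side walls. Free space all round. Axes as the sieve's
- sieve_lip (a point): middle of the sieve's pouring lip edge, at (-136, 0, 18 mm) of the sieve, 112 mm wide: from the floor's -x end a plain ramp rises to it at 18 degrees, walled at the sides. A walnut sits in a hole until the floor slopes about 30 degrees, and runs out over the lip at 35 to 40
- tin: dark grey flared baking tin, 65 high, mouth 172 (x) by 140 (y) inside, 184 by 152 over the rim, foot 140 by 108; loose, 0.75 kg. Origin: centre of its underside, z up. It stands between the stove's left and right grates or on the counter right of the stove, the bowl at the other of these places
- tin_seat (a point): middle of the tin's mouth at rim height (65 mm above its underside): where the origin of the seated sieve belongs. Two strips under the sieve's floor (outer faces at x = -80 and +80, y -45 to +45, 8.5 deep) fit inside the tin's end walls with 3 to 6 mm play along x; along y the floor plate can slide on the end rims, 22 mm either way. Axes as the tin's
- bowl: white bowl, 164 across the rim, 68 high, wall 4; loose, 0.55 kg. Origin: centre of its underside, z up. Keep clear of, in world m: microwave and toaster oven at the right (y < -0.33 for x > 0.37, to z = 0.55), wall shelf over x > 0.73 from z = 0.45, grates 42 mm high, kettle (x 0.51 to 0.77, y > 0.30, 0.28 high), tall food tin on the back right grate (x 0.67, y 0.02, top at 0.15)
- hazelnut1: hazelnut, dark brown ball 15 mm across with a small flat pale foot, 10 g; origin under its foot
- hazelnut2: hazelnut, dark brown ball 15 mm across with a small flat pale foot, 10 g; origin under its foot
- hazelnut3: hazelnut, dark brown ball 15 mm across with a small flat pale foot, 10 g; origin under its foot
- hazelnut4: hazelnut, dark brown ball 15 mm across with a small flat pale foot, 10 g; origin under its foot
- hazelnut5: hazelnut, dark brown ball 15 mm across with a small flat pale foot, 10 g; origin under its foot
- walnut1_mid (a point): middle of a walnut: tan furrowed shell, 40 mm thick and 42 long, 18 g
- walnut2_mid (a point): middle of a walnut: tan furrowed shell, 40 mm thick and 42 long, 18 g
- walnut3_mid (a point): middle of a walnut: tan furrowed shell, 40 mm thick and 42 long, 18 g
- salt_shaker: salt shaker 44 across, 90 high, at the back; origin under its foot
- spice_jar: spice jar with a red cap 44 across, 105 high, at the back between the grates; origin under its foot
- lemon: lemon 78x55x56, on the front left grate (42 mm above the stove top); origin at its underside
Mind the look-alikes: they are no part of the job. What is shaped like the part that bears walnut2_mid but turquoise is not meant.

How it is judged (in metres and radians):
On the way, in this order (a step that is already met when the one before it is completed fails the run):
1. with the sieve in the fingers, all five hazelnuts lie in the tin while the three walnuts are still in the sieve (x of hazelnut1 in the frame of tin between -0.085 and 0.085 m and y of hazelnut1 in the frame of tin between -0.069 and 0.069 m and z of hazelnut1 in the frame of tin between 0 and 0.045 m and x of hazelnut2 in the frame of tin between -0.085 and 0.085 m and y of hazelnut2 in the frame of tin between -0.069 and 0.069 m and z of hazelnut2 in the frame of tin between 0 and 0.045 m and x of hazelnut3 in the frame of tin between -0.085 and 0.085 m and y of hazelnut3 in the frame of tin between -0.069 and 0.069 m and z of hazelnut3 in the frame of tin between 0 and 0.045 m and x of hazelnut4 in the frame of tin between -0.085 and 0.085 m and y of hazelnut4 in the frame of tin between -0.069 and 0.069 m and z of hazelnut4 in the frame of tin between 0 and 0.045 m and x of hazelnut5 in the frame of tin between -0.085 and 0.085 m and y of hazelnut5 in the frame of tin between -0.069 and 0.069 m and z of hazelnut5 in the frame of tin between 0 and 0.045 m and x of walnut1_mid in the frame of sieve between -0.1 and 0.1 m and y of walnut1_mid in the frame of sieve between -0.058 and 0.058 m and z of walnut1_mid in the frame of sieve between 0.008 and 0.05 m and x of walnut2_mid in the frame of sieve between -0.1 and 0.1 m and y of walnut2_mid in the frame of sieve between -0.058 and 0.058 m and z of walnut2_mid in the frame of sieve between 0.008 and 0.05 m and x of walnut3_mid in the frame of sieve between -0.1 and 0.1 m and y of walnut3_mid in the frame of sieve between -0.058 and 0.058 m and z of walnut3_mid in the frame of sieve between 0.008 and 0.05 m and contact force between the fingers and sieve above 0.5 N), for 0.2 s.
2. the sieve is tipped by more than 20 degrees with its lip over the bowl (angle between sieve's own z axis and vertical above 0.35 rad and horizontal distance between sieve_lip and bowl below 0.11 m), for 0.1 s.
3. the three walnuts lie in the bowl (horizontal distance between each of walnut1_mid, walnut2_mid, walnut3_mid and bowl below 0.075 m and z of walnut1_mid in the frame of bowl between 0.01 and 0.062 m and z of walnut2_mid in the frame of bowl between 0.01 and 0.062 m and z of walnut3_mid in the frame of bowl between 0.01 and 0.062 m), for 0.2 s.
At the end, for the whole second after the job is handed in: the five hazelnuts lie in the tin, the three walnuts in the bowl, and the empty sieve sits level and still on the tin's rim (within 8 mm of centred along its length, 30 mm across, its floor plate within 4 mm of the rim's height), tin and bowl standing upright (all of step 3 and x of hazelnut1 in the frame of tin between -0.085 and 0.085 m and y of hazelnut1 in the frame of tin between -0.069 and 0.069 m and z of hazelnut1 in the frame of tin between 0 and 0.045 m and x of hazelnut2 in the frame of tin between -0.085 and 0.085 m and y of hazelnut2 in the frame of tin between -0.069 and 0.069 m and z of hazelnut2 in the frame of tin between 0 and 0.045 m and x of hazelnut3 in the frame of tin between -0.085 and 0.085 m and y of hazelnut3 in the frame of tin between -0.069 and 0.069 m and z of hazelnut3 in the frame of tin between 0 and 0.045 m and x of hazelnut4 in the frame of tin between -0.085 and 0.085 m and y of hazelnut4 in the frame of tin between -0.069 and 0.069 m and z of hazelnut4 in the frame of tin between 0 and 0.045 m and x of hazelnut5 in the frame of tin between -0.085 and 0.085 m and y of hazelnut5 in the frame of tin between -0.069 and 0.069 m and z of hazelnut5 in the frame of tin between 0 and 0.045 m and x of sieve in the frame of tin_seat between -0.008 and 0.008 m and y of sieve in the frame of tin_seat between -0.03 and 0.03 m and z of sieve in the frame of tin_seat between -0.004 and 0.004 m and angle between each of sieve, tin's own z axis and vertical below 0.05 rad and angle between bowl's own z axis and vertical below 0.1 rad and linear speed of sieve below 0.03 m/s); the robot touches nothing.
It fails at once if the salt shaker, the spice jar or the lemon is moved by more than 30 mm (distance of any of salt_shaker, spice_jar, lemon from where it was at the start of the episode above 0.03 m).
It fails at once if the tin or the bowl is pushed more than 60 mm from its place (distance of any of tin, bowl from where it was at the start of the episode above 0.06 m).
It also fails if it takes over 64 s, if anything falls off the work surface, if the arm or the gripper's body presses on something with over 40 N, if the wrist force passes 120 N, or if a joint passes its speed limit or range.

### The arm

A 6-joint arm with a two-finger parallel gripper is mounted at the origin on a cart in front of the work surface, level with it; the furniture and walls round the work are solid. World frame = base frame: x ahead of the robot, y to its left, z up, the work surface at z = 0. Lengths are in m, angles in degrees, forces in N, time in s.
With the tool pointing down it reaches from about 0.275 to 0.825 m from the base axis. Payload 5.2 kg.
Tool frame: the origin (TCP) lies at the very end of the fingers, on their centre line; the grasp point (between the pads) lies 19 mm behind it; z points along the fingers, y is the line along which they close (so a half turn about z gives the same grasp; the last joint's range is limited). The gripper opens to 93 mm and grips with 3 to 60 N. Pads are 15 mm wide; open, the fingers measure 128 mm over their backs; the gripper's body (75 mm by 188 mm) begins 65 mm behind the grasp point.
Start: joints at [51.692, 14.817, 87.949, -0, 77.235, -11.62], TCP at [0.247, 0.491, 0.219] pointing down, gripper open.
Joint ranges: [-179.93, 179.93], [-52.35, 119.4], [10.71, 147.94], [-69.91, 249.91], [12.55, 155.21], [-178.61, 178.61]. Speed limits (degrees/s): [147.25, 147.25, 180, 180, 180, 180].

### API

Orientations are given as [roll, pitch, yaw] about the fixed x, y, z axes, in that order (R = Rz(yaw) Ry(pitch) Rx(roll)).
In Python, from bench import robot, vision gives the robot as it stands. The module is installed in compiled form; this text tells all that it offers.
- The arm moves only by the tool arm_command, never from a script. Its argument "steps" is a list of rows, each a list of 3 entries, a list of its own where there are three numbers: the shift along the tool's x, y, z in m, then the turn, a rotation vector about the tool's x, y, z in rad, then the finger opening in m, from 0 to 0.093. A call has 1 to 12 rows; each row is the pose to reach, as a shift and turn from the pose commanded when the call began, along the tool's axes at that moment; what a row does not reach only later rows make up. A row lasts 1/10 s, in which the tool goes at most 50 mm and 8.59 degrees, less where a joint would pass 70% of its speed; a pose out of reach is approached as far as the arm can. A call with a gripper value outside its range is refused whole. The fingers move at their own pace and stop on an object; "squeeze" is the grip in N (left out, the last holds). Time passes only in rows, so rows that repeat a pose let the fingers close. It gives the time, the measured TCP pose, the force, the opening and the grip force at its end, in the units of the state.
- robot.observe(): the state, without advancing time (a new reading comes with each control period).
- vision.camera(name): name is "scene" or "top" or "wrist"; returns the picture (384x512x3 uint8, red, green, blue); there is no depth.
- vision.get_calibration(name): a dict with "K" (3x3 intrinsics, pixels), "k1" (the pictures are not rectified: a ray, as slopes to the right and down, at radius r is drawn at 1 + k1 r^2 times it, then the intrinsics apply), "pose" (4x4, takes a point from camera to world coordinates). Camera axes: x right, y down, z forward; pixel columns grow to the right and rows downward; lengths in m; the calibration is good to about 2 mm. A picture is of the moment at which its call begins: read the wrist's pose just before it. get_calibration takes no time and is no camera call; for the wrist camera it gives the pose at the moment of the call.
- robot.close_job(): hands the job in; it is judged then, once.
The state is a dict: "clock": time; "joint_pos": joint angles; "joint_vel": joint speeds; "tau": joint torques, N m; "ee_pos": TCP position; "orientation": TCP orientation; "force": force on the tool from outside, world axes, zero at the start; "wrist_torque": the same for the moment, N m; "finger_gap": opening from 0.0 (shut) to 1.0 (fully open); "grasp_force": force on a finger pad.
Only numpy, scipy, OpenCV 4.12 (cv2) and the standard library are available. Lean on these libraries where they do the work, as an engineer would, in place of code of your own. Each camera call takes 0.05 s, during which the arm holds its last target. There are 200 camera calls.

## Working session

There is one attempt and no reset: what is moved stays moved. The work goes in short steps, Python scripts to look and compute and a tool call to move; the robot and the scene stay as the last step left them, time stands still between calls to the robot, and variables do not carry over. Pictures are saved under pics/ and viewed, at most 10 in all, crops included, and the job is handed in when it is done.

Besides the shell and the picture viewer there is one more tool, called after "Request:" as name(argument=value, ...), one argument or row to a line, values as JSON. arm_command: Moves the arm, as the interface text tells. Its arguments: {"type":"object","properties":{"steps":{"type":"array","items":{"type":"array"}},"squeeze":{"type":"number"}},"required":["steps"]}

```bash
mkdir -p pics
cat > h.py <<'E'
import numpy as np, cv2
from bench import robot, vision
from scipy.spatial.transform import Rotation as R
def ray(cal,u,v):
    K=np.array(cal["K"]);k=cal["k1"];p=np.array(cal["pose"])
    d=np.array([(u-K[0,2])/K[0,0],(v-K[1,2])/K[1,1]]);s=d.copy()
    for _ in range(20): s=d/(1+k*(s@s))
    return p[:3,3],p[:3,:3]@np.array([s[0],s[1],1])
def at(cal,u,v,z):
    o,d=ray(cal,u,v);return (o+d*(z-o[2])/d[2]).round(4)
def proj(cal,P):
    K=np.array(cal["K"]);p=np.array(cal["pose"]);c=p[:3,:3].T@(np.array(P)-p[:3,3])
    s=c[:2]/c[2];s=s*(1+cal["k1"]*(s@s));return np.array([K[0,0]*s[0]+K[0,2],K[1,1]*s[1]+K[1,2]]).round(1)
def snap(n,f):
    im=vision.camera(n);cv2.imwrite("pics/"+f+".png",im[:,:,::-1]);return im
E
python3 - <<'E'
from h import *
a=snap("scene","s0");b=snap("top","t0")
print(robot.observe())
for n in("scene","top","wrist"):
    c=vision.get_calibration(n);print(n,np.array(c["K"]).round(1).tolist(),c["k1"],np.array(c["pose"]).round(3).tolist())
cv2.imwrite("pics/t0b.png",cv2.resize(b,(800,600),interpolation=cv2.INTER_CUBIC)[:,:,::-1])
cv2.imwrite("pics/s0b.png",cv2.resize(a,(800,600),interpolation=cv2.INTER_CUBIC)[:,:,::-1])
E
```

```text
{'clock': 0.1, 'joint_pos': array([ 5.16929983e+01,  1.48522611e+01,  8.80027146e+01, -1.71972229e-04,
        7.72337858e+01, -1.16183471e+01]), 'joint_vel': array([-0.02676327, -0.11639872, -0.11963369, -0.07138125, -0.00306113,
        0.01752739]), 'tau': array([ 4.15499802e-03, -4.38204110e+01, -2.84643406e+01,  7.20345089e-02,
        3.62485391e-02, -9.05975685e-05]), 'ee_pos': array([0.24670056, 0.49104262, 0.217942  ]), 'orientation': array([-1.79913023e+02, -1.77115925e-02,  1.53311370e+02]), 'force': array([ 0.68612554, -0.12112499, -0.45336508]), 'wrist_torque': array([-0.01836895,  0.01095002,  0.0084503 ]), 'grasp_force': 0.0, 'finger_gap': 0.998467385433646}
scene [[385.8, 0.0, 251.6], [0.0, 385.8, 198.2], [0.0, 0.0, 1.0]] 0.023079192429056854 [[0.569, -0.628, 0.531, -0.06], [-0.822, -0.428, 0.374, -0.352], [-0.008, -0.65, -0.76, 0.955], [0.0, 0.0, 0.0, 1.0]]
top [[393.6, 0.0, 253.5], [0.0, 393.6, 190.2], [0.0, 0.0, 1.0]] 0.004273282627838085 [[0.004, -0.993, 0.114, 0.382], [-1.0, -0.003, 0.009, 0.043], [-0.008, -0.114, -0.993, 1.162], [0.0, 0.0, 0.0, 1.0]]
wrist [[322.9, 0.0, 256.2], [0.0, 322.9, 187.9], [0.0, 0.0, 1.0]] 0.014056818623581147 [[0.449, 0.868, 0.214, 0.189], [0.894, -0.436, -0.108, 0.521], [-0.001, 0.24, -0.971, 0.383], [0.0, 0.0, 0.0, 1.0]]
```

View pics/t0b.png

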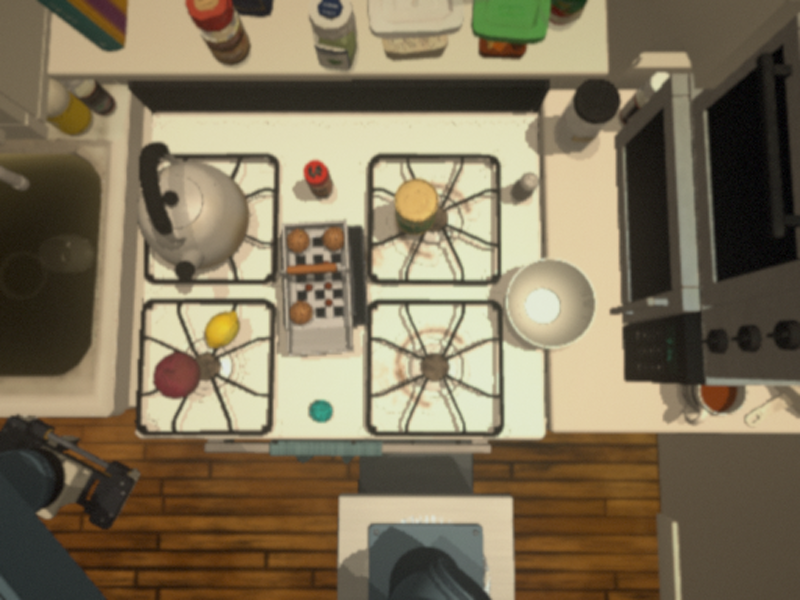

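View pics/s0b.png

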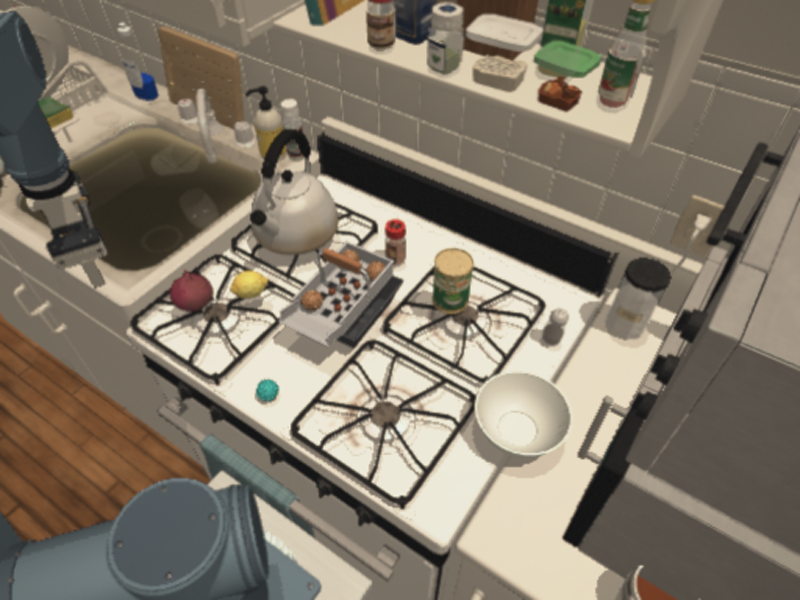

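The top view (at 800 px) shows the sieve at about (317,285), its lip towards the robot. The wooden grip is at (311,268), the dark tin under it, and the white bowl at (550,303). The turquoise walnut look-alike is at (320,410), outside the sieve; the onion at (177,374) and lemon are not part of the job. The only steel tray with a wooden grip is at (317,285). I'll check it in a close crop.

Run:
```python
from h import *
b=cv2.imread("pics/t0.png");a=cv2.imread("pics/s0.png")
# crop top x170-240,y130-235 x5 ; scene x170-270,y145-230
c1=cv2.resize(b[132:236,168:242],None,fx=5,fy=5,interpolation=cv2.INTER_CUBIC)
c2=cv2.resize(a[145:230,175:270],None,fx=4.4,fy=4.4,interpolation=cv2.INTER_CUBIC)
o=np.zeros((520,370+c2.shape[1],3),np.uint8);o[:520,:370]=c1;o[:c2.shape[0],370:]=c2
cv2.imwrite("pics/crop.png",o)
c=vision.get_calibration("top")
f=1/1.5625
for n,u,v,z in[("gripL",286,270,.16),("gripR",337,266,.16),("lipL",280,355,.083),("lipR",352,352,.083),("bowlL",507,303,.068),("bowlR",594,303,.068),("bowlT",550,260,.068),("bowlB",550,348,.068),("shaker",530,180,.09),("spice",316,170,.105),("lemon",222,328,.07),("tinRtop",363,226,.065),("tinRbot",363,325,.065)]:
    print(n,at(c,u*f,v*f,z))
```

```text
gripL [0.5414 0.2337 0.16  ]
gripR [0.5483 0.1496 0.16  ]
lipL [0.4032 0.2552 0.083 ]
lipR [0.4089 0.1292 0.083 ]
bowlL [ 0.4976 -0.1454  0.068 ]
bowlR [ 0.4981 -0.3002  0.068 ]
bowlT [ 0.5756 -0.2239  0.068 ]
bowlB [ 0.4178 -0.22    0.068 ]
shaker [ 0.7167 -0.1863  0.09  ]
spice [0.7297 0.1953 0.105 ]
lemon [0.4509 0.3623 0.07  ]
tinRtop [0.6379 0.1134 0.065 ]
tinRbot [0.4575 0.1116 0.065 ]
```

View pics/crop.png

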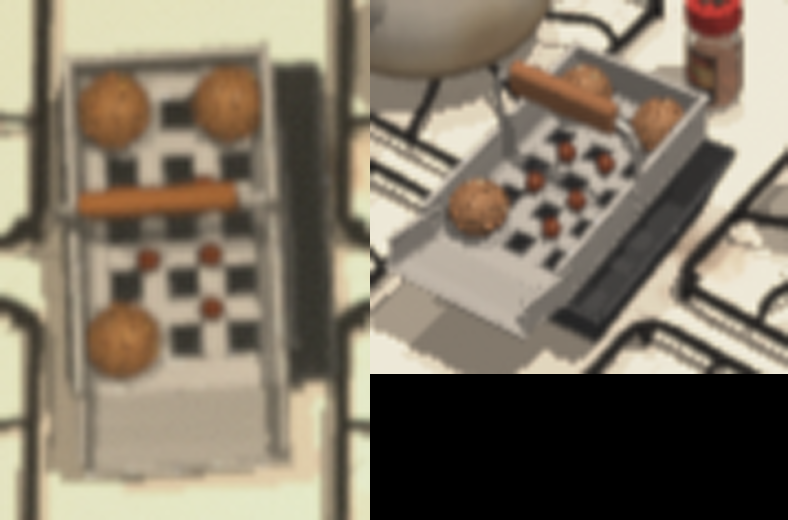

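The crop confirms the bright steel sieve with its wooden grip, three tan walnuts and the hazelnuts, on the dark tin. The turquoise one is outside. Next is a hover with the tool at yaw 95°, then a close look.

```bash
cat >> h.py <<'E'
def go(p,rpy=None,Rm=None):
    s=robot.observe();R0=R.from_euler('xyz',s["orientation"],degrees=True)
    R1=Rm if Rm is not None else R.from_euler('xyz',rpy,degrees=True)
    print("clock",round(s["clock"],2),"shift",R0.inv().apply(np.array(p)-s["ee_pos"]).round(4).tolist(),"turn",(R0.inv()*R1).as_rotvec().round(4).tolist())
E
python3 - <<'E'
from h import *
go([.53,.19,.30],[180,0,94.7])
go([.247,.491,.30],[180,0,153.3])
E
```

```text
clock 0.1 shift [-0.3883, -0.1419, -0.082] turn [-0.0015, 0.0005, 1.023]
clock 0.1 shift [-0.0003, -0.0, -0.0821] turn [-0.0015, -0.0003, 0.0002]
```

Request:
arm_command(
  steps=[
    [[0, 0, -0.05], [0, 0, 0.15], 0.06],
    [[0, 0, -0.082], [0, 0, 0.3], 0.06],
    [[-0.388, -0.142, -0.082], [-0.0015, 0, 1.023], 0.06],
    [[-0.388, -0.142, -0.082], [-0.0015, 0, 1.023], 0.06],
    [[-0.388, -0.142, -0.082], [-0.0015, 0, 1.023], 0.06],
    [[-0.388, -0.142, -0.082], [-0.0015, 0, 1.023], 0.06],
    [[-0.388, -0.142, -0.082], [-0.0015, 0, 1.023], 0.06],
    [[-0.388, -0.142, -0.082], [-0.0015, 0, 1.023], 0.06],
    [[-0.388, -0.142, -0.082], [-0.0015, 0, 1.023], 0.06],
    [[-0.388, -0.142, -0.082], [-0.0015, 0, 1.023], 0.06],
    [[-0.388, -0.142, -0.082], [-0.0015, 0, 1.023], 0.06],
    [[-0.388, -0.142, -0.082], [-0.0015, 0, 1.023], 0.06],
  ],
  squeeze=40,
)

```text
clock: 1.3
ee_pos: [0.5308, 0.1885, 0.2996]
orientation: [-180.0, -0.0, 94.5]
force: [-0.4, 1.1, -0.1]
finger_gap: 0.643
grasp_force: 0.0
```

Run:
```python
from h import *
s=robot.observe();print(s["clock"],s["ee_pos"],s["orientation"],s["joint_pos"].round(1))
c=vision.get_calibration("wrist");im=snap("wrist","w1")
np.savez("w1.npz",K=c["K"],k1=c["k1"],pose=c["pose"])
cv2.imwrite("pics/w1b.png",cv2.resize(im,(800,600),interpolation=cv2.INTER_CUBIC)[:,:,::-1])
```

```text
1.3 [0.53080446 0.18854881 0.29959842] [-1.79965767e+02 -3.09667520e-02  9.44897133e+01] [ 8.2 13.9 77.9  0.  88.2  3.7]
```

View pics/w1b.png

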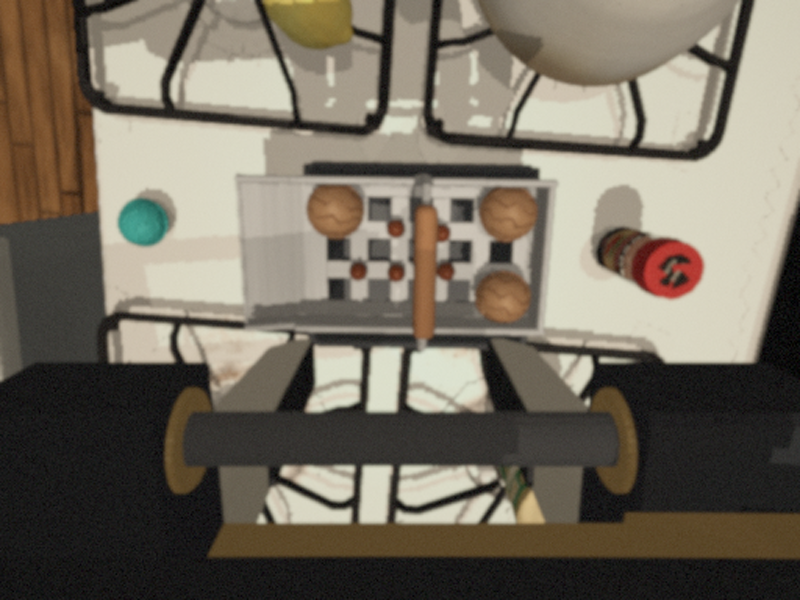

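The wrist view shows the grip from (426,205) to (424,338) and the tin's left rim from (307,165) to (538,172). The three walnuts and five hazelnuts (on bar crossings) are all in the sieve.

Run:
```python
from h import *
c=dict(np.load("w1.npz"));c["k1"]=float(c["k1"])
f=1/1.5625
P={}
for n,u,v,z in[("gL",426,205,.166),("gR",424,338,.166),("tinLf",307,164,.065),("tinLb",538,171,.065),("lipL",238,177,.083),("lipR",246,330,.083),("wallbL",555,182,.107),("wallbR",543,333,.107),("spice",668,268,.105)]:
    P[n]=at(c,u*f,v*f,z);print(n,P[n])
# predicted rim of floor holes & tin at guess
b=vision.get_calibration("top")
print("top of right rim pix", [at(b,168+u/5,132+v/5,.065).tolist() for u,v in((318,65),(328,382),(298,380))])
```

```text
gL [0.5432 0.2355 0.166 ]
gR [0.5494 0.1539 0.166 ]
tinLf [0.4551 0.2528 0.065 ]
tinLb [0.6324 0.2615 0.065 ]
lipL [0.4081 0.2396 0.083 ]
lipR [0.4145 0.1216 0.083 ]
wallbL [0.634  0.2544 0.107 ]
wallbR [0.6418 0.145  0.107 ]
spice [0.7251 0.2004 0.105 ]
top of right rim pix [[0.6369, 0.1155, 0.065], [0.4564, 0.108, 0.065], [0.4575, 0.1248, 0.065]]
```

Run:
```python
from h import *
go([.5465,.193,.135],[180,0,93.9])
```

```text
clock 1.35 shift [0.0014, 0.0171, 0.1649] turn [-0.0007, -0.0012, 0.0121]
```

Request:
arm_command(
  steps=[
    [[0.001, 0.017, 0.05], [0, 0, 0.012], 0.05],
    [[0.001, 0.017, 0.09], [0, 0, 0.012], 0.05],
    [[0.001, 0.017, 0.13], [0, 0, 0.012], 0.05],
    [[0.001, 0.017, 0.155], [0, 0, 0.012], 0.05],
    [[0.001, 0.017, 0.165], [0, 0, 0.012], 0.05],
    [[0.001, 0.017, 0.165], [0, 0, 0.012], 0.05],
    [[0.001, 0.017, 0.165], [0, 0, 0.012], 0.025],
    [[0.001, 0.017, 0.165], [0, 0, 0.012], 0.018],
    [[0.001, 0.017, 0.165], [0, 0, 0.012], 0],
    [[0.001, 0.017, 0.165], [0, 0, 0.012], 0],
    [[0.001, 0.017, 0.165], [0, 0, 0.012], 0],
    [[0.001, 0.017, 0.165], [0, 0, 0.012], 0],
  ],
  squeeze=40,
)

```text
clock: 2.55
ee_pos: [0.5468, 0.1927, 0.1362]
orientation: [179.9, -0.0, 94.0]
force: [-2.0, -1.3, 4.5]
finger_gap: 0.15
grasp_force: 40.0
```

Request:
arm_command(
  steps=[
    [[0, 0, -0.015], [0, 0, 0], 0],
    [[0, 0, -0.03], [0, 0, 0], 0],
    [[0, 0, -0.044], [0, 0, 0], 0],
    [[-0.009, 0.009, -0.043], [0.125, 0.125, 0], 0],
    [[-0.0174, 0.0174, -0.04], [0.25, 0.25, 0], 0],
    [[-0.0174, 0.0174, -0.04], [0.25, 0.25, 0], 0],
    [[-0.0174, 0.0174, -0.04], [0.25, 0.25, 0], 0],
    [[-0.0174, 0.0174, -0.04], [0.25, 0.25, 0], 0],
    [[-0.009, 0.009, -0.043], [0.125, 0.125, 0], 0],
    [[0, 0, -0.044], [0, 0, 0], 0],
    [[0, 0, -0.044], [0, 0, 0], 0],
    [[0, 0, -0.044], [0, 0, 0], 0],
  ],
)

```text
clock: 3.75
ee_pos: [0.5441, 0.1959, 0.1815]
orientation: [179.8, -0.0, 94.3]
force: [0.1, -0.9, -1.7]
finger_gap: 0.147
grasp_force: 40.0
```

Run:
```python
from h import *
s=robot.observe();print(s["ee_pos"],s["orientation"],s["force"])
a=snap("top","t1");b=snap("scene","s1")
c1=cv2.resize(a[110:250,150:260],None,fx=4,fy=4,interpolation=cv2.INTER_CUBIC)
c2=cv2.resize(b[120:240,170:270],None,fx=3.6,fy=3.6,interpolation=cv2.INTER_CUBIC)
o=np.zeros((560,800,3),np.uint8);o[:560,:440]=c1;o[:432,440:]=c2
cv2.imwrite("pics/c1.png",o[:,:,::-1])
```

```text
[0.5441428  0.19586867 0.18150063] [ 1.79755637e+02 -2.55320065e-02  9.43492388e+01] [ 0.07365291 -0.92148891 -1.74523608]
```

View pics/c1.png

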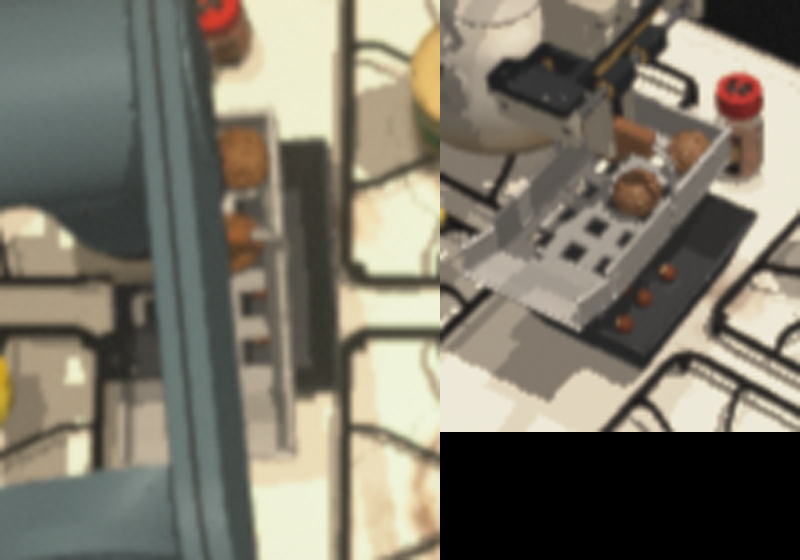

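Request:
arm_command(
  steps=[
    [[0.009, 0.009, 0.001], [0.125, -0.125, 0], 0],
    [[0.0174, 0.0174, 0.004], [0.25, -0.25, 0], 0],
    [[0.0174, 0.0174, 0.004], [0.25, -0.25, 0], 0],
    [[0.0174, 0.0174, 0.004], [0.25, -0.25, 0], 0],
    [[0.018, 0.0, 0.003], [0.0, -0.25, 0], 0],
    [[0.014, -0.014, 0.003], [-0.2, -0.2, 0], 0],
    [[0.014, -0.014, 0.003], [-0.2, -0.2, 0], 0],
    [[0.014, -0.014, 0.003], [-0.2, -0.2, 0], 0],
    [[0.007, -0.007, 0.001], [-0.1, -0.1, 0], 0],
    [[0, 0, 0], [0, 0, 0], 0],
    [[0, 0, 0], [0, 0, 0], 0],
    [[0, 0, 0], [0, 0, 0], 0],
  ],
)

```text
clock: 5.05
ee_pos: [0.5493, 0.1907, 0.1804]
orientation: [179.9, -0.0, 93.8]
force: [-0.0, 0.2, -1.8]
finger_gap: 0.147
grasp_force: 40.0
```

Run:
```python
from h import *
s=robot.observe();print(s["ee_pos"],s["orientation"],s["force"])
a=snap("wrist","w2");b=snap("scene","s2")
c1=cv2.resize(a,(500,375),interpolation=cv2.INTER_AREA)
c2=cv2.resize(b[120:240,190:270],None,fx=3.7,fy=3.7,interpolation=cv2.INTER_CUBIC)
o=np.zeros((450,800,3),np.uint8);o[:375,:500]=c1;o[:c2.shape[0],500:500+c2.shape[1]]=c2
cv2.imwrite("pics/c2.png",o[:,:,::-1])
```

```text
[0.54930114 0.19074107 0.18038313] [ 1.79904666e+02 -3.82663127e-02  9.37684160e+01] [-0.0444066   0.19100586 -1.76060107]
```

View pics/c2.png

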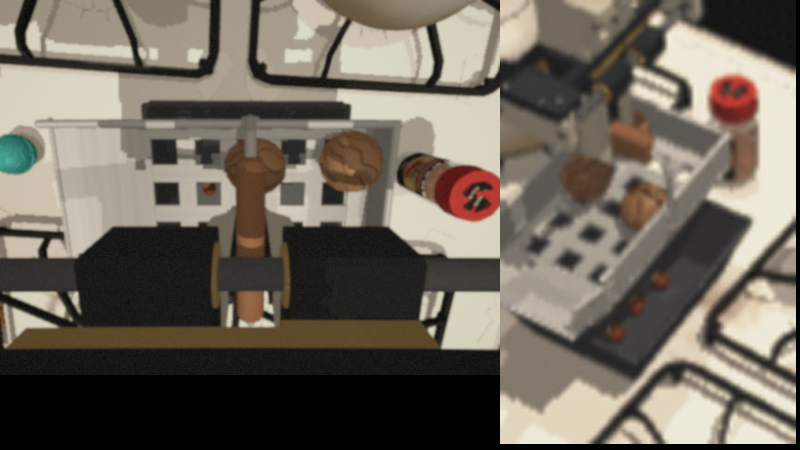

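Request:
arm_command(
  steps=[
    [[-0.007, -0.007, 0.001], [-0.1, 0.1, 0], 0],
    [[-0.015, -0.015, 0.003], [-0.22, 0.22, 0], 0],
    [[-0.015, -0.015, 0.003], [-0.22, 0.22, 0], 0],
    [[-0.015, -0.015, 0.003], [-0.22, 0.22, 0], 0],
    [[-0.018, 0.0, 0.003], [0, 0.25, 0], 0],
    [[-0.0174, 0.0174, 0.004], [0.25, 0.25, 0], 0],
    [[-0.0174, 0.0174, 0.004], [0.25, 0.25, 0], 0],
    [[-0.0174, 0.0174, 0.004], [0.25, 0.25, 0], 0],
    [[0, 0.018, 0.003], [0.25, 0, 0], 0],
    [[0.0174, 0.0174, 0.004], [0.25, -0.25, 0], 0],
    [[0.0174, 0.0174, 0.004], [0.25, -0.25, 0], 0],
    [[0.009, 0.009, 0.001], [0.125, -0.125, 0], 0],
  ],
)

```text
clock: 6.35
ee_pos: [0.5561, 0.2114, 0.1659]
orientation: [-172.1, 7.4, 95.3]
force: [0.0, -0.6, -5.3]
finger_gap: 0.146
grasp_force: 40.0
```

Request:
arm_command(
  steps=[
    [[-0.009, -0.009, 0], [-0.125, 0.125, 0], 0],
    [[-0.009, -0.009, 0], [-0.125, 0.125, 0], 0],
    [[-0.001, -0.009, 0], [-0.125, 0.125, 0], 0],
    [[-0.017, -0.009, 0], [-0.125, 0.125, 0], 0],
    [[-0.001, -0.009, 0], [-0.125, 0.125, 0], 0],
    [[-0.017, -0.009, 0], [-0.125, 0.125, 0], 0],
    [[-0.009, -0.009, 0], [-0.125, 0.125, 0], 0],
    [[-0.009, -0.001, 0], [-0.125, 0.125, 0], 0],
    [[-0.009, -0.017, 0], [-0.125, 0.125, 0], 0],
    [[-0.009, -0.001, 0], [-0.125, 0.125, 0], 0],
    [[-0.009, -0.017, 0], [-0.125, 0.125, 0], 0],
    [[-0.009, -0.009, 0], [-0.125, 0.125, 0], 0],
  ],
)

```text
clock: 7.55
ee_pos: [0.5462, 0.1935, 0.181]
orientation: [-180.0, -0.0, 94.1]
force: [0.9, 0.5, -1.9]
finger_gap: 0.149
grasp_force: 40.0
```

Request:
arm_command(
  steps=[
    [[0, 0, -0.03], [0, 0, 0], 0],
    [[0, 0, -0.06], [0, 0, 0], 0],
    [[0, 0, -0.1], [0, 0, 0], 0],
    [[-0.02, 0, -0.14], [0, 0, 0], 0],
    [[-0.05, 0, -0.15], [0, 0, 0], 0],
    [[-0.08, 0, -0.15], [0, 0, 0], 0],
    [[-0.11, 0, -0.15], [0, 0, 0], 0],
    [[-0.14, 0, -0.15], [0, 0, 0], 0],
    [[-0.17, 0, -0.15], [0, 0, 0], 0],
    [[-0.19, 0, -0.15], [0, 0, 0], 0],
    [[-0.2, 0, -0.15], [0, 0, 0], 0],
    [[-0.2, 0, -0.15], [0, 0, 0], 0],
  ],
)

```text
clock: 8.75
ee_pos: [0.5617, -0.0079, 0.3306]
orientation: [179.9, -0.0, 93.9]
force: [0.2, 0.6, -1.4]
finger_gap: 0.143
grasp_force: 40.0
```

Run:
```python
from h import *
s=robot.observe();print(s["clock"],s["ee_pos"],s["orientation"],s["force"])
a=snap("top","t3");b=snap("scene","s3");w=snap("wrist","w3")
o=np.zeros((600,800,3),np.uint8)
c1=cv2.resize(a[130:240,160:250],None,fx=4,fy=4,interpolation=cv2.INTER_CUBIC)[:,:,:]
c2=cv2.resize(b[100:225,180:290],None,fx=4,fy=4,interpolation=cv2.INTER_CUBIC)
o[:440,:360]=c1;o[:300,360:760]=cv2.resize(b,(400,300));o[300:600,360:760]=cv2.resize(w,(400,300))
cv2.imwrite("pics/c3.png",o[:,:,::-1])
```

```text
8.75 [ 0.56171521 -0.00786051  0.33058694] [ 1.79922003e+02 -3.46252275e-02  9.39028351e+01] [ 0.19936839  0.58425964 -1.41743099]
```

View pics/c3.png

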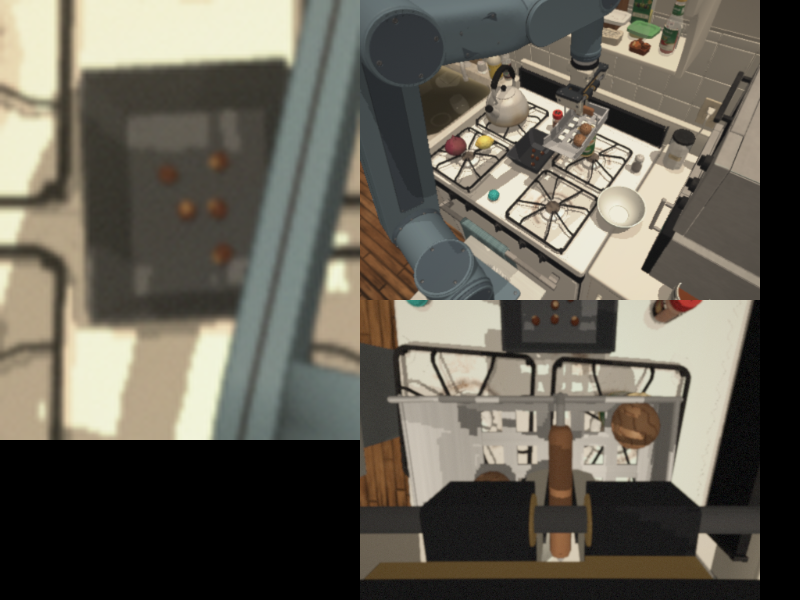

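All five hazelnuts lie in the tin (crop, around (190,210)), and the walnuts are still in the sieve. Next: pour into the bowl.

```bash
cat >> h.py <<'E'
def pour(th,psi,lip):
    Rs=R.from_euler('ZY',[psi,-th],degrees=True)
    o=np.array(lip)-Rs.apply([-.136,0,.018]);T=o+Rs.apply([0,0,.071])
    print(th,"o",o.round(3),"tcp",T.round(3),end=" ");go(T,Rm=Rs*R.from_euler('ZX',[90,180],degrees=True))
E
python3 - <<'E'
from h import *
B=np.array([.497,-.223]);psi=12;d=np.array([np.cos(np.radians(psi)),np.sin(np.radians(psi))])
for th,off,z in((0,.045,.26),(20,.045,.12),(28,.045,.105),(36,.045,.095),(42,.045,.092),(48,.045,.092)): pour(th,psi,[*(B+off*d),z])
E
```

```text
0 o [ 0.674 -0.185  0.242] tcp [ 0.674 -0.185  0.313] clock 8.9 shift [-0.1872, 0.0999, 0.0177] turn [0.0016, -0.0012, -0.1386]
20 o [ 0.672 -0.186  0.15 ] tcp [ 0.648 -0.191  0.216] clock 8.9 shift [-0.191, 0.0737, 0.1144] turn [-0.3469, 0.023, -0.1374]
28 o [ 0.667 -0.187  0.153] tcp [ 0.634 -0.194  0.216] clock 8.9 shift [-0.193, 0.0594, 0.115] turn [-0.4863, 0.0327, -0.1362]
36 o [ 0.659 -0.189  0.16 ] tcp [ 0.618 -0.197  0.218] clock 8.9 shift [-0.1952, 0.0432, 0.1128] turn [-0.6257, 0.0424, -0.1344]
42 o [ 0.652 -0.19   0.17 ] tcp [ 0.605 -0.2    0.222] clock 8.9 shift [-0.197, 0.0301, 0.1082] turn [-0.7303, 0.0497, -0.1328]
48 o [ 0.643 -0.192  0.181] tcp [ 0.592 -0.203  0.229] clock 8.9 shift [-0.199, 0.0162, 0.1021] turn [-0.8348, 0.057, -0.1309]
```

Request:
arm_command(
  steps=[
    [[-0.03, 0.005, 0], [0, 0, -0.04], 0],
    [[-0.065, 0.01, 0], [0, 0, -0.08], 0],
    [[-0.1, 0.02, 0.01], [0, 0, -0.12], 0],
    [[-0.14, 0.03, 0.02], [-0.05, 0, -0.138], 0],
    [[-0.17, 0.04, 0.035], [-0.12, 0.01, -0.138], 0],
    [[-0.185, 0.05, 0.055], [-0.2, 0.015, -0.138], 0],
    [[-0.19, 0.06, 0.075], [-0.28, 0.02, -0.138], 0],
    [[-0.192, 0.066, 0.095], [-0.347, 0.023, -0.1374], 0],
    [[-0.192, 0.066, 0.11], [-0.4, 0.028, -0.137], 0],
    [[-0.193, 0.06, 0.115], [-0.45, 0.031, -0.136], 0],
    [[-0.193, 0.0594, 0.115], [-0.486, 0.0327, -0.136], 0],
    [[-0.193, 0.0594, 0.115], [-0.486, 0.0327, -0.136], 0],
  ],
)

```text
clock: 10.1
ee_pos: [0.6328, -0.1936, 0.2149]
orientation: [152.1, -0.1, 102.0]
force: [-0.8, -0.4, -1.2]
finger_gap: 0.151
grasp_force: 40.0
```

Run:
```python
from h import *
s=robot.observe();T=R.from_euler('xyz',s["orientation"],degrees=True)
Rs=T*R.from_euler('ZX',[90,180],degrees=True).inv()
o=s["ee_pos"]-Rs.apply([0,0,.071]);lip=o+Rs.apply([-.136,0,.018]);print(s["clock"],s["ee_pos"],s["orientation"],"lip",lip,s["joint_pos"])
a=snap("top","t4");b=snap("scene","s4")
c=vision.get_calibration("scene");print("lip pix",proj(c,lip),[proj(c,lip+Rs.apply([0,y,0])) for y in(-.056,.056)])
o=np.zeros((600,800,3),np.uint8)
o[:600,:400]=cv2.resize(b[120:300,300:420],(400,600),interpolation=cv2.INTER_CUBIC);o[:600,400:]=cv2.resize(a[120:270,290:390],(400,600),interpolation=cv2.INTER_CUBIC)
cv2.imwrite("pics/c4.png",o[:,:,::-1])
B=np.array([.497,-.223]);psi=12;d=np.array([np.cos(np.radians(psi)),np.sin(np.radians(psi))])
for th,off,z in((36,.045,.095),(42,.045,.092),(48,.045,.092)): pour(th,psi,[*(B+off*d),z])
```

```text
10.1 [ 0.63282156 -0.19362428  0.21489187] [ 1.52093910e+02 -7.86388236e-02  1.01976058e+02] lip [ 0.539486   -0.21326758  0.1044038 ] [-38.62607221  13.71928141  96.20957001  26.40829389  54.57740441
 -63.13480341]
lip pix [340.3 242.7] [array([361.6, 249.7]), array([319.7, 236. ])]
36 o [ 0.659 -0.189  0.16 ] tcp [ 0.618 -0.197  0.218] clock 10.2 shift [0.0005, -0.0136, -0.009] turn [-0.1406, 0.0008, 0.0003]
42 o [ 0.652 -0.19   0.17 ] tcp [ 0.605 -0.2    0.222] clock 10.2 shift [0.0005, -0.0231, -0.0192] turn [-0.2453, 0.0008, 0.0004]
48 o [ 0.643 -0.192  0.181] tcp [ 0.592 -0.203  0.229] clock 10.2 shift [0.0005, -0.0326, -0.0312] turn [-0.35, 0.0008, 0.0004]
```

View pics/c4.png

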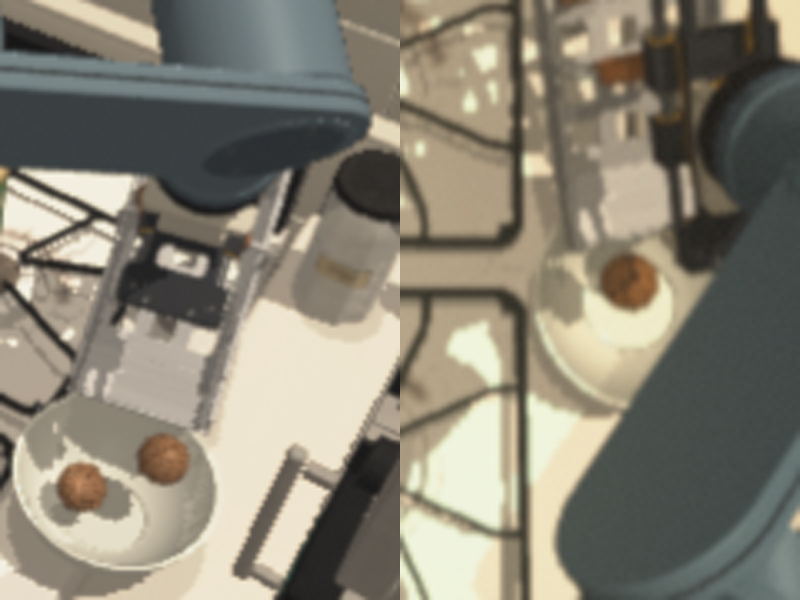

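Two walnuts are in the bowl, seen in the scene crop at (82,487) and (163,458), and the lip is over it. I tilt further for the third.

Request:
arm_command(
  steps=[
    [[0, -0.006, -0.004], [-0.07, 0, 0], 0],
    [[0, -0.0136, -0.009], [-0.14, 0, 0], 0],
    [[0, -0.0136, -0.009], [-0.14, 0, 0], 0],
    [[0, -0.018, -0.014], [-0.19, 0, 0], 0],
    [[0, -0.0231, -0.0192], [-0.245, 0, 0], 0],
    [[0, -0.0231, -0.0192], [-0.245, 0, 0], 0],
    [[0, -0.0231, -0.0192], [-0.245, 0, 0], 0],
    [[0, -0.0326, -0.0312], [-0.35, 0, 0], 0],
    [[0, -0.0326, -0.0312], [-0.35, 0, 0], 0],
    [[0, -0.0326, -0.0312], [-0.35, 0, 0], 0],
    [[0, -0.0326, -0.0312], [-0.35, 0, 0], 0],
    [[0, -0.0326, -0.0312], [-0.35, 0, 0], 0],
  ],
)

```text
clock: 11.4
ee_pos: [0.5922, -0.204, 0.2287]
orientation: [132.0, 0.1, 102.0]
force: [-0.0, 0.4, -1.1]
finger_gap: 0.15
grasp_force: 40.0
```

Run:
```python
from h import *
s=robot.observe();print(s["clock"],s["ee_pos"],s["orientation"])
b=snap("scene","s5");a=cv2.imread("pics/t3.png")
o=np.zeros((600,800,3),np.uint8)
o[:600,:400]=cv2.resize(b[120:300,300:420],(400,600),interpolation=cv2.INTER_CUBIC)
g=cv2.resize(a[135:225,165:245],(400,450),interpolation=cv2.INTER_CUBIC)[:,:,::-1];o[:450,400:]=np.clip(g.astype(int)*2,0,255)
cv2.imwrite("pics/c5.png",o[:,:,::-1])
```

```text
11.4 [ 0.59217806 -0.20400187  0.22867818] [1.32015819e+02 8.77896250e-02 1.02003830e+02]
```

View pics/c5.png

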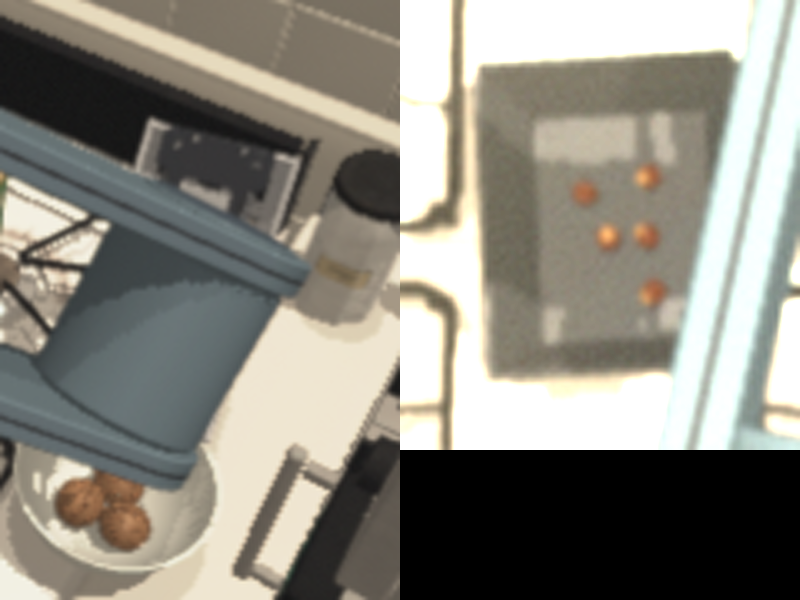

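All three walnuts lie in the bowl, crop (80,500), (125,525), (120,485). I carry the sieve back, lifting clear first.

Run:
```python
from h import *
c=vision.get_calibration("top")
p=[at(c,u,v,.065) for u,v in((181,148.2),(232,145.4),(183,210.6))];print(p,(p[1]+p[2])/2, np.degrees(np.arctan2(p[0][1]-p[2][1],p[0][0]-p[2][0])))
go([.56,-.19,.33],[180,0,94]);go([.547,.19,.33],[180,0,94])
```

```text
[array([0.6273, 0.2593, 0.065 ]), array([0.6357, 0.1143, 0.065 ]), array([0.4498, 0.2493, 0.065 ])] [0.54275 0.1818  0.065  ] 3.2245226065199017
clock 11.45 shift [0.0201, 0.0564, -0.0891] turn [0.8363, -0.0572, 0.1321]
clock 11.45 shift [0.3945, 0.1012, -0.0401] turn [0.8363, -0.0572, 0.1321]
```

Request:
arm_command(
  steps=[
    [[0, 0.005, -0.04], [0.08, 0, 0], 0],
    [[0.01, 0.02, -0.07], [0.2, -0.01, 0.03], 0],
    [[0.02, 0.04, -0.09], [0.34, -0.02, 0.06], 0],
    [[0.02, 0.0564, -0.0891], [0.48, -0.03, 0.08], 0],
    [[0.02, 0.0564, -0.0891], [0.62, -0.04, 0.1], 0],
    [[0.05, 0.06, -0.085], [0.76, -0.05, 0.12], 0],
    [[0.1, 0.068, -0.079], [0.836, -0.057, 0.132], 0],
    [[0.15, 0.074, -0.073], [0.836, -0.057, 0.132], 0],
    [[0.2, 0.08, -0.067], [0.836, -0.057, 0.132], 0],
    [[0.25, 0.085, -0.06], [0.836, -0.057, 0.132], 0],
    [[0.29, 0.09, -0.055], [0.836, -0.057, 0.132], 0],
    [[0.32, 0.095, -0.05], [0.836, -0.057, 0.132], 0],
  ],
)

```text
clock: 12.65
ee_pos: [0.5504, 0.1183, 0.3324]
orientation: [179.9, -0.1, 94.0]
force: [1.2, -0.5, -0.9]
finger_gap: 0.151
grasp_force: 40.0
```

Run:
```python
from h import *
s=robot.observe();print(s["ee_pos"],s["orientation"])
go([.547,.193,.20],[180,0,94]);
go([.547,.193,.33],[180,0,94]);
```

```text
[0.55042677 0.11833874 0.33238979] [ 1.79913885e+02 -9.07335416e-02  9.40456870e+01]
clock 12.65 shift [0.0745, 0.0017, 0.1325] turn [0.0015, -0.0016, 0.0008]
clock 12.65 shift [0.0747, 0.0018, 0.0025] turn [0.0015, -0.0016, 0.0008]
```

Request:
arm_command(
  steps=[
    [[0.04, 0.001, 0], [0, 0, 0], 0],
    [[0.07, 0.0017, 0.01], [0.001, -0.001, 0], 0],
    [[0.0745, 0.0017, 0.04], [0.0015, -0.0016, 0], 0],
    [[0.0745, 0.0017, 0.08], [0.0015, -0.0016, 0], 0],
    [[0.0745, 0.0017, 0.115], [0.0015, -0.0016, 0], 0],
    [[0.0745, 0.0017, 0.14], [0.0015, -0.0016, 0], 0],
    [[0.0745, 0.0017, 0.152], [0.0015, -0.0016, 0], 0],
    [[0.0745, 0.0017, 0.152], [0.0015, -0.0016, 0], 0],
    [[0.0745, 0.0017, 0.152], [0.0015, -0.0016, 0], 0],
    [[0.0745, 0.0017, 0.152], [0.0015, -0.0016, 0], 0],
  ],
)

```text
clock: 13.65
ee_pos: [0.5487, 0.1895, 0.1819]
orientation: [179.9, 0.0, 93.9]
force: [1.3, -0.1, -1.7]
finger_gap: 0.15
grasp_force: 40.0
```

Run:
```python
from h import *
s=robot.observe();print(s["clock"],s["ee_pos"],s["orientation"])
c=vision.get_calibration("wrist");a=snap("wrist","w6");b=snap("scene","s6")
old=cv2.imread("pics/w2.png")[:,:,::-1]
o=np.zeros((600,800,3),np.uint8)
for i,im in enumerate((old,a)): o[:300,400*i:400*i+400]=cv2.resize(im[90:240,20:420],(400,150*2) if 0 else (400,300))
o[300:600,:400]=cv2.resize(b[110:245,150:330],(400,300),interpolation=cv2.INTER_CUBIC)
cv2.imwrite("pics/c6.png",o[:,:,::-1])
# slip between w2 and now: track features in sieve zones
g0=cv2.cvtColor(old.copy(),cv2.COLOR_RGB2GRAY);g1=cv2.cvtColor(a,cv2.COLOR_RGB2GRAY)
for n,(x0,x1,y0,y1) in dict(lip=(30,140,115,230),holes=(145,220,130,230),back=(380,420,120,240),tinL=(140,365,95,118)).items():
    t=g0[y0:y1,x0:x1];r=cv2.matchTemplate(g1[y0-12:y1+12,x0-12:x1+12],t,cv2.TM_CCOEFF_NORMED);_,m,_,l=cv2.minMaxLoc(r);print(n,l[0]-12,l[1]-12,round(m,3))
```

```text
13.65 [0.54873796 0.18946389 0.18191499] [1.79850721e+02 1.58005206e-02 9.39419593e+01]
lip 0 0 0.95
holes 0 0 0.989
back 0 0 0.991
tinL 1 -2 0.994
```

View pics/c6.png

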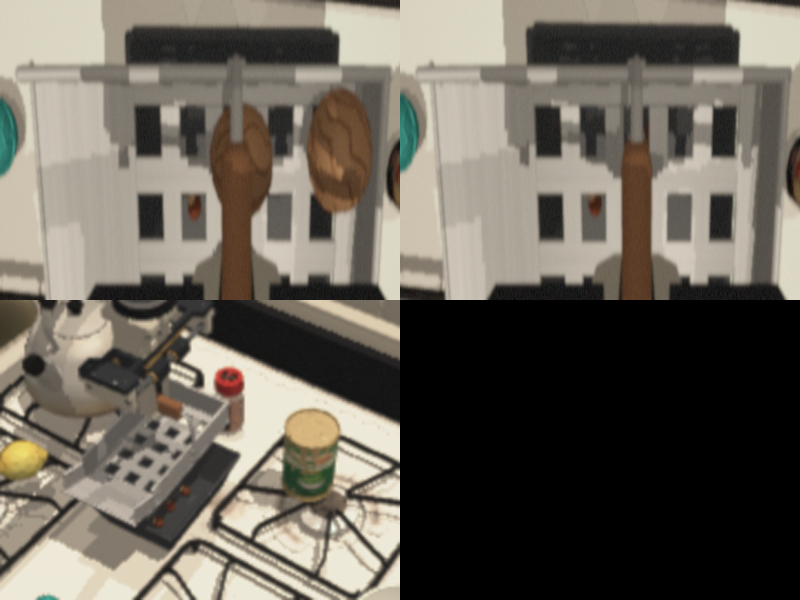

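The sieve is empty, hasn't slipped in the fingers, and the tin is unmoved. Lowering to the original seat pose.

Run:
```python
from h import *
go([.5468,.1915,.138],[180,0,94]);go([.5468,.1915,.134],[180,0,94])
```

```text
clock 13.75 shift [0.0023, -0.0016, 0.0436] turn [0.0021, 0.0003, -0.0011]
clock 13.75 shift [0.0023, -0.0016, 0.0476] turn [0.0021, 0.0003, -0.0011]
```

Request:
arm_command(
  steps=[
    [[0, -0.001, 0.012], [0, 0, 0], 0],
    [[0, -0.001, 0.022], [0, 0, 0], 0],
    [[0, -0.001, 0.03], [0, 0, 0], 0],
    [[0, -0.001, 0.035], [0, 0, 0], 0],
    [[0, -0.001, 0.039], [0, 0, 0], 0],
    [[0, -0.001, 0.042], [0, 0, 0], 0],
    [[0, -0.001, 0.044], [0, 0, 0], 0],
    [[0, -0.001, 0.044], [0, 0, 0], 0],
    [[0, -0.001, 0.044], [0, 0, 0], 0],
    [[0, -0.001, 0.044], [0, 0, 0], 0],
  ],
)

```text
clock: 14.75
ee_pos: [0.5467, 0.1891, 0.1364]
orientation: [-180.0, 0.0, 93.9]
force: [-1.0, -0.3, 1.6]
finger_gap: 0.145
grasp_force: 40.0
```

Request:
arm_command(
  steps=[
    [[0, 0, 0.001], [0, 0, 0], 0],
    [[0, 0, 0.001], [0, 0, 0], 0.018],
    [[0, 0, 0.001], [0, 0, 0], 0.025],
    [[0, 0, 0.001], [0, 0, 0], 0.035],
    [[0, 0, 0.001], [0, 0, 0], 0.05],
    [[0, 0, 0.001], [0, 0, 0], 0.05],
    [[0, 0, -0.02], [0, 0, 0], 0.05],
    [[0, 0, -0.05], [0, 0, 0], 0.05],
    [[0, 0, -0.09], [0, 0, 0], 0.05],
    [[0, -0.01, -0.13], [0, 0, 0], 0.05],
    [[0, -0.016, -0.164], [0, 0, 0], 0.05],
    [[0, -0.016, -0.164], [0, 0, 0], 0.05],
  ],
)

```text
clock: 15.95
ee_pos: [0.5324, 0.1886, 0.3059]
orientation: [179.5, -0.0, 94.0]
force: [-0.0, 1.1, 0.8]
finger_gap: 0.54
grasp_force: 0.0
```

Run:
```python
from h import *
s=robot.observe();print(s["clock"],s["ee_pos"],s["orientation"],s["force"],s["finger_gap"])
a=snap("wrist","w7");old=cv2.imread("pics/w1.png")[:,:,::-1].copy()
g0=cv2.cvtColor(old,cv2.COLOR_RGB2GRAY);g1=cv2.cvtColor(a,cv2.COLOR_RGB2GRAY)
up=lambda g:cv2.resize(g,None,fx=4,fy=4,interpolation=cv2.INTER_CUBIC)
for n,(x0,x1,y0,y1) in dict(lipcorner=(145,175,105,125),lipR=(150,180,195,217),backL=(335,362,108,130),backR=(330,355,195,217),grip=(262,284,125,200),tinL=(195,220,98,112),tinLb=(325,350,100,114),stove=(240,270,65,90)).items():
    t=up(g0[y0:y1,x0:x1]);r=cv2.matchTemplate(up(g1[y0-12:y1+12,x0-12:x1+12]),t,cv2.TM_CCOEFF_NORMED);_,m,_,l=cv2.minMaxLoc(r);print(n,l[0]/4-12,l[1]/4-12,round(m,3))
```

```text
15.95 [0.53235537 0.18861732 0.3059012 ] [ 1.79470241e+02 -2.40364006e-02  9.39661148e+01] [-0.02467767  1.13329432  0.79192042] 0.5397533040513182
lipcorner -1.75 5.25 0.973
lipR 2.25 1.25 0.874
backL -4.5 2.0 0.907
backR -3.25 -0.5 0.973
grip -2.75 2.0 0.652
tinL -2.5 0.5 0.993
tinLb -5.0 -0.75 0.995
stove -3.75 -0.25 0.946
```

Request:
arm_command(
  steps=[
    [[0, -0.04, -0.05], [0, 0, 0], 0.05],
    [[-0.03, -0.08, -0.06], [0, 0, 0], 0.05],
    [[-0.07, -0.11, -0.06], [0, 0, 0], 0.05],
    [[-0.12, -0.13, -0.06], [0, 0, 0], 0.05],
    [[-0.17, -0.15, -0.06], [0, 0, 0], 0.05],
    [[-0.22, -0.15, -0.06], [0, 0, 0], 0.05],
    [[-0.27, -0.15, -0.06], [0, 0, 0], 0.05],
    [[-0.32, -0.15, -0.06], [0, 0, 0], 0.05],
    [[-0.36, -0.15, -0.06], [0, 0, 0], 0.05],
    [[-0.38, -0.15, -0.06], [0, 0, 0], 0.05],
    [[-0.38, -0.15, -0.06], [0, 0, 0], 0.05],
    [[-0.38, -0.15, -0.06], [0, 0, 0], 0.05],
  ],
)

```text
clock: 17.2
ee_pos: [0.4067, -0.2012, 0.3586]
orientation: [-179.8, -0.1, 93.9]
force: [-0.3, 0.2, -0.1]
finger_gap: 0.538
grasp_force: 0.0
```

Run:
```python
from h import *
up=lambda g:cv2.resize(g,None,fx=4,fy=4,interpolation=cv2.INTER_CUBIC)
def cmp(cam,old,z):
    g1=cv2.cvtColor(snap(cam,cam+"9"),cv2.COLOR_RGB2GRAY);g0=cv2.imread(old,0)
    for n,(x0,x1,y0,y1) in z.items():
        t=up(g0[y0:y1,x0:x1]);r=cv2.matchTemplate(up(g1[y0-10:y1+10,x0-10:x1+10]),t,cv2.TM_CCOEFF_NORMED);_,m,_,l=cv2.minMaxLoc(r);print(cam,n,l[0]/4-10,l[1]/4-10,round(m,3))
cmp("top","pics/t0.png",dict(backL=(178,190,138,150),backR=(215,226,138,150),lipL=(180,195,215,232),lipR=(212,228,213,232),grip=(183,217,167,177),tinRb=(226,238,140,152),tinRf=(224,236,200,213),bowl=(320,385,160,225),spice=(192,214,98,128),lemon=(128,156,195,225)))
cmp("scene","pics/s0.png",dict(backR=(245,262,160,175),lipL=(175,192,190,210),lipR=(202,220,212,226),grip=(203,238,155,178),tinb=(250,262,175,188),tinf=(215,235,205,224),shaker=(345,368,194,222)))
```

```text
top backL 0.5 -1.0 0.945
top backR 1.5 -0.5 0.96
top lipL 1.75 0.0 0.964
top lipR -6.75 1.25 0.831
top grip 1.25 -0.25 0.945
top tinRb 0.0 0.0 0.999
top tinRf 1.0 0.0 0.941
top bowl -0.5 0.0 0.311
top spice 0.0 0.0 0.999
top lemon 0.0 0.0 0.996
scene backR 0.5 0.25 0.967
scene lipL 0.5 0.25 0.934
scene lipR 1.25 0.5 0.98
scene grip 0.75 0.0 0.889
scene tinb 0.0 0.0 0.995
scene tinf 0.25 0.0 0.938
scene shaker 0.0 0.0 0.998
```

Against the start pictures, the sieve is back within about 1 px along its length and 3 mm across. It is level, and the tin and jars are unmoved.

```bash
python3 -c "
from bench import robot
print(robot.close_job())"
```

```text
the job is handed in; nothing more can be done
None
```

Job handed in at about 17 s on the clock: the five hazelnuts are in the tin, the three walnuts are in the bowl, and the empty sieve is back on the tin, looking seated and level in the last camera check; I was given no verdict.

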